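Run a plug through the harness tester

TASK

Test the plug that lies in the jig, working with closed fingers only: first push the jig's hold-down flap down flat over the plug, then switch on the power box by pressing down the raised end (the one away from the robot) of its rocker switch until it stays over, and last press the round key of the tester handset right down and let it come up again. Do these strictly in this order, press neither of the square keys, and do not pick up or push about the handset, the plug or anything else on the bench.

Things in the scene. Friction and masses are not known exactly. Their poses are not given: they have to be found in the camera images.
- jig: Fixed plug test jig: grey base plate 150 x 100 mm, 12 mm thick, with a black nest that holds a white plug and an aluminium hold-down flap. Origin: centre of the underside, on the table; its x axis runs from the flap's free edge towards the hinge, z up.
- flap_hinge (a point): Point fixed on the jig: middle of the flap's hinge axis (the axis runs along the jig's y), 45 mm from the jig's origin along its x, 40 mm above the table.
- flap (a joint): Angle of the hold-down flap in rad: 0 = fully closed (level), grows as it opens upward; starts standing 0.35 to 0.75 open. The flap is a plate 90 mm long from the hinge axis towards the jig's -x, 52 mm wide, 6 mm thick; the hinge axis lies in its mid-thickness, so closed its upper face is 43 mm above the table. A stiff hinge (0.1 N m) keeps it where it is left; it does not spring back.
- flap_edge (a point): Point on the flap's upper face near its free edge, 86 mm from the hinge axis; moves with the flap.
- plug: Loose white plug 40 x 30 mm, 19 mm high, lying in the jig's nest under the flap, its top 5 mm or more clear of the closed flap. Origin: centre of its underside.
- power_box: Fixed grey power box 120 x 100 mm, 55 mm high, with one black rocker switch in the middle of its top. Origin: centre of the underside, on the table; x runs along the rocker's length towards the end that is raised at the start, z up.
- rocker_pivot (a point): Point fixed on the box above the rocker's axis, 65 mm above the table. The rocker is 44 mm long along the box's x and 24 mm wide, a shallow V seen from the side; the half that is pressed down lies level with this point, 5 mm above the 60 mm high frame around the rocker.
- rocker_raised (a point): Point on the upper face of the raised (on) half of the rocker, 16 mm from its axis, where to press; about 6 mm above rocker_pivot while off, level with it when on.
- rocker (a joint): Rocker angle in rad: 0 = off (as at the start), 0.4 = on, raised half pressed fully down. It takes about 3 N at 16 mm from the axis and stays where it is left.
- handset: Loose grey tester handset, 170 x 85 mm, 32 mm high, 0.35 to 0.7 kg, lying on the table. On top, going along its x axis: one round key at -50 mm, a pair of square keys side by side at +3 mm (18 mm wide, at y = +21 and -21 mm), then a dark display. Origin: centre of the underside; x along its length towards the display, z up.
- round_key_top (a point): Centre of the top of the round key (24 mm across), 40 mm above the table when up; moves with the key.
- round_key (a joint): Travel of the round key in m: 0 = up, 0.005 = fully down. Sprung: starts to move at 1.5 N, fully down at 5 N, comes back up when let go.
- square_key_l (a joint): Travel of the square key at the handset's +y side in m: 0 = up, 0.005 = down; same spring and height as the round key.
- square_key_r (a joint): Travel of the square key at the handset's -y side in m, likewise.
- screwdriver: Bystander: loose screwdriver lying flat, 170 mm long, black handle; origin on its underside near the middle. Leave it alone.
- tape_roll: Bystander: loose roll of black tape lying flat, 54 mm across, 19 mm high; origin on its underside near the middle. Leave it alone.
- spool: Bystander: loose small metal solder spool standing on end, 40 mm across, 36 mm high; origin on its underside near the middle. Leave it alone.
- tub: Bystander: loose clear square tub with a green lid, 82 mm wide, 47 mm high; origin on its underside near the middle. Leave it alone.
- strippers: Bystander: loose wire strippers with yellow handles lying flat, 160 mm long; origin on its underside near the middle. Leave it alone.
- spray_can: Bystander: loose standing spray can, 52 mm across, 150 mm high; origin on its underside near the middle. Leave it alone.
There are look-alikes about, which are no part of the job. Leave any turquoise look-alike of the jig alone.

How it is judged:
On the way, in this order (a step that is already met when the one before it is completed fails the run):
1. the flap is pushed down flat (value of joint flap below 0.05 rad), for 0.2 s.
2. the rocker is switched on (value of joint rocker above 0.33 rad and value of joint flap below 0.05 rad), for 0.2 s.
3. the round key is pressed right down, flap flat and power on (all of step 2 and value of joint round_key above 0.0035 m), for 0.05 s.
At the end, for the whole second after the job is handed in: The flap is closed to within 0.05 rad, the rocker is past 0.33 rad (on), all three keys are up again (within 1.2 mm), the plug is still in its nest (within 30 mm of the jig's origin seen from above, underside below 20 mm), and the handset lies flat (within 0.1 rad) and still on the bench (all of step 2 and value of joint each of round_key, square_key_l, square_key_r below 0.0012 m and horizontal distance between plug and jig below 0.03 m and height (world z) of plug below 0.02 m and height (world z) of handset below 0.01 m and linear speed of handset below 0.02 m/s and angle between handset's own z axis and vertical below 0.1 rad); the robot touches nothing.
It fails at once if the rocker is switched before the flap is down (value of joint rocker above 0.2 rad and value of joint flap above 0.08 rad).
It fails at once if the round key is pressed before the flap is down and the power is on (value of joint round_key above 0.0025 m and (value of joint rocker below 0.3 rad or value of joint flap above 0.08 rad)).
It fails at once if a square key is pressed (value of joint any of square_key_l, square_key_r above 0.002 m).
It fails at once if the handset is lifted by more than 15 mm or shifted by more than 30 mm (height (world z) of handset above 0.015 m or distance of handset from where it was at the start of the episode above 0.03 m).
It fails at once if the plug is moved by more than 15 mm or a bystander by more than 30 mm (distance of plug from where it was at the start of the episode above 0.015 m or distance of any of screwdriver, tape_roll, spool, tub, strippers, spray_can from where it was at the start of the episode above 0.03 m).
It also fails if it takes over 51 s, if anything falls off the work surface, if the arm or the gripper's body presses on something with over 40 N, if the wrist force passes 120 N, or if a joint passes its speed limit or range.

ROBOT

A 7-joint arm with a two-finger parallel gripper is mounted at the origin on the work surface. World frame = base frame: x ahead of the robot, y to its left, z up, the work surface at z = 0. Lengths are in m, angles in rad, forces in N, time in s.
With the tool pointing down it reaches from about 0.4 to 0.85 m from the base axis. Payload 10.4 kg.
Tool frame: the origin (TCP) lies between the finger pads; the fingertips stand 11 mm ahead of it and the grasp point (between the pads) lies 8 mm behind it (tip_reach is the distance from the TCP to the fingertips, in m); z points along the fingers, y is the line along which they close (so a half turn about z gives the same grasp; the last joint's range is limited). The gripper opens to 85 mm and grips with 20 to 120 N. Pads are 22 mm wide; open, the fingers measure 114 mm over their backs; the gripper's body (76 mm by 85 mm) begins 54 mm behind the grasp point. The pads swing forward as they close: fully open they stand 13 mm farther back than shut.
Start: joints at [-1.144, 0.332, -0.065, 1.46, 0.022, 1.35, -0.088], TCP at [0.272, 0.563, 0.242] pointing down, gripper open.
Joint ranges: [-2.6, 2.6], [-0.5, 2.12], [-1.47, 1.34], [0.16, 2.42], [-1.27, 4.41], [0.06, 2.06], [-2.6, 2.6]. Speed limits (rad/s): [2.22, 2.22, 2.79, 2.79, 3.14, 3.14, 3.14].

INTERFACE

Orientations are given as a unit quaternion [x, y, z, w].
In Python, from workcell import * gives the robot as it stands.
- The arm moves only by the shell command python3 -m inch 'ROWS' [OPENING] [FORCE]. ROWS is JSON, a list of rows, each an object with "slide": the shift along the world's x, y, z in m, a list of three; "yaw": the turn about the world's z in rad. A call has 1 to 20 rows; each row is the pose to reach, as a shift and turn from the pose commanded when the call began; what a row does not reach only later rows make up. A row lasts 1/12 s, in which the tool goes at most 41.7 mm and 7.16 degrees, less where a joint would pass 70% of its speed; a pose out of reach is approached as far as the arm can. A call with a gripper value outside its range is refused whole. OPENING is the closure in counts, from 0 (fully open) to 255 (shut), set as the call begins (- or left out, the last holds). The fingers move at their own pace and stop on an object; FORCE is the grip in N (left out, the last holds). Time passes only in rows, so rows that repeat a pose let the fingers close. It gives the time, the measured TCP pose, the force, the opening and the grip force at its end, in the units of the state.
- get_obs(): the state, without advancing time (a new reading comes with each control period).
- camera(name): name is "side" or "top" or "wrist"; returns a dict with "frame" (480x640x3 uint8, red, green, blue), "fx", "fy", "cx", "cy" (pixels), "extrinsics" (4x4, takes a point from world to camera coordinates). Camera axes: x right, y down, z forward; pixel columns grow to the right and rows downward; lengths in m; the calibration is good to about 2 mm. A picture is of the moment at which its call begins. There is no depth.
- hand_in(): hands the job in; it is judged then, once.
The state is a dict: "clock": time; "joint_pos": joint angles; "joint_velocities": joint speeds; "tau": joint torques, N m; "position": TCP position; "ee_rot": TCP orientation; "ft_force": force on the tool from outside, world axes, zero at the start; "torque": the same for the moment, N m; "grip_width": opening from 0.0 (shut) to 1.0 (fully open); "grasp_force": force on a finger pad.
Only numpy, scipy, OpenCV 4.12 (cv2) and the standard library are available. Lean on these libraries where they do the work, as an engineer would, in place of code of your own. Each camera call takes 0.05 s, during which the arm holds its last target. There are 200 camera calls.

## Working session

There is one attempt and no reset: what is moved stays moved. The work goes in short steps, Python scripts to look and compute and a shell command to move; the robot and the scene stay as the last step left them, time stands still between calls to the robot, and variables do not carry over. Pictures are saved under pics/ and viewed, at most 10 in all, crops included, and the job is handed in when it is done.

```bash
mkdir -p pics
cat > h.py <<'E'
import numpy as np, cv2
from workcell import *
def ray(c,u,v,z):
    E=np.array(c["extrinsics"]);R=E[:3,:3];t=E[:3,3];o=-R.T@t
    d=R.T@np.array([(u-c["cx"])/c["fx"],(v-c["cy"])/c["fy"],1.]);return o+d*(z-o[2])/d[2]
def proj(c,p):
    E=np.array(c["extrinsics"]);q=E[:3,:3]@np.array(p)+E[:3,3];return np.array([q[0]/q[2]*c["fx"]+c["cx"],q[1]/q[2]*c["fy"]+c["cy"]])
E
python3 - <<'E'
from h import *
import pickle
for n in("top","side"):
    c=camera(n);pickle.dump(c,open(n+".pkl","wb"));cv2.imwrite(f"pics/{n}0.png",c["frame"][:,:,::-1])
    E=np.array(c["extrinsics"]);print(n,c["fx"],-E[:3,:3].T@E[:3,3])
o=get_obs();print(o["clock"],o["position"],o["ee_rot"])
E
```

```text
top 556.9155685733109 [ 0.44651785 -0.11933598  1.36469582]
side 481.83198519454413 [ 0.13818073 -1.05846556  0.92446102]
0.1 [0.2716007  0.56254745 0.24160435] [ 2.22984042e-01  9.74821887e-01 -6.28137397e-04 -1.06400262e-04]
```

View pics/top0.png

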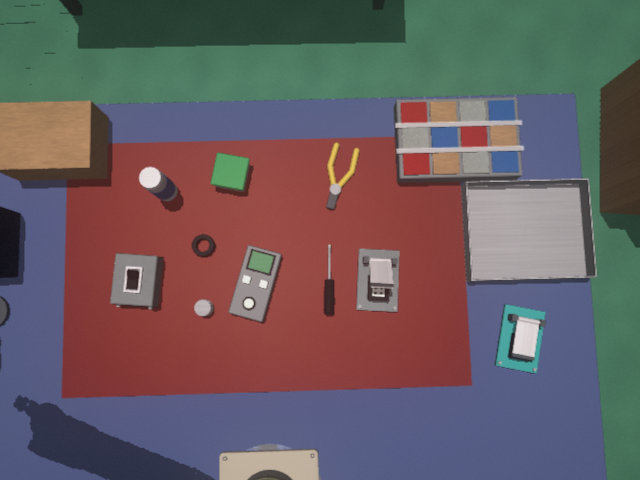

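View pics/side0.png

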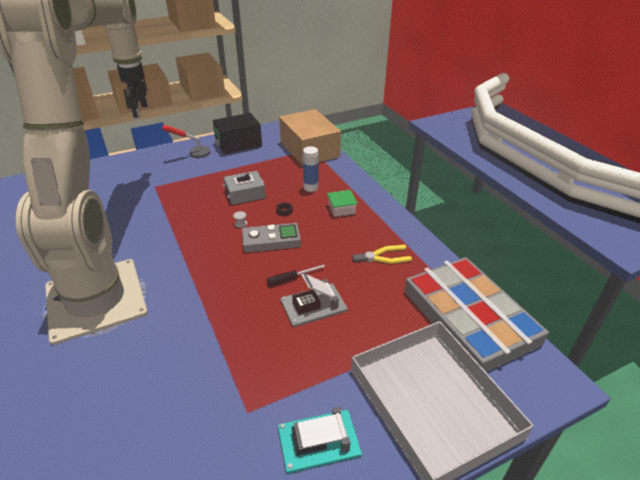

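The top view shows the grey jig at (378,280) with its flap up, hinge on the far side. The power box is at (135,281) and the handset at (256,284), with its round key at (249,303). The side view agrees. There are two jig candidates: the grey one at (378,280) fits the description, and the turquoise one at (521,338) is the look-alike to leave alone. Next I'll measure and confirm in one enlarged crop.

Run:
```python
from h import *
import pickle
c=pickle.load(open("top.pkl","rb"));f=c["frame"];bgr=f[:,:,::-1].copy()
hsv=cv2.cvtColor(bgr,cv2.COLOR_BGR2HSV)
m=((hsv[:,:,1]<90)&(hsv[:,:,2]>60)).astype(np.uint8)*255
m=cv2.morphologyEx(m,cv2.MORPH_CLOSE,np.ones((5,5)))
for n,(u,v),z in(("jig",(362,300),.012),("box",(120,295),.055),("hs",(240,308),.032)):
    k,l,s,_=cv2.connectedComponentsWithStats(m);i=l[v,u]
    r=cv2.minAreaRect(cv2.findContours((l==i).astype(np.uint8),0,1)[0][0]);b=cv2.boxPoints(r)
    P=np.array([ray(c,x,y,z)[:2] for x,y in b]);print(n,i,s[i],r[0],"ctr",P.mean(0).round(4),"sides",np.linalg.norm(P[1]-P[0]).round(3),np.linalg.norm(P[2]-P[1]).round(3),"ang",[np.degrees(np.arctan2(*(P[j+1]-P[j])[::-1])).round(1) for j in(0,1)])
    print(P.round(3).tolist())
w=[cv2.resize(bgr[y:y+90,x:x+66],None,fx=4,fy=4,interpolation=2) for x,y in((345,235),(103,235),(223,240))]
cv2.imwrite("pics/crops.png",np.hstack(w))
```

```text
jig 170 [ 356  248   44   64 2563] (377.5926818847656, 279.6836853027344) ctr [ 0.5087 -0.2743] sides 0.151 0.101 ang [np.float64(-4.3), np.float64(-93.8)]
[[0.437, -0.218], [0.587, -0.23], [0.581, -0.331], [0.43, -0.318]]
box 171 [ 110  253   53   57 2400] (135.9175262451172, 280.6855773925781) ctr [0.52   0.2964] sides 0.126 0.114 ang [np.float64(-4.7), np.float64(-97.1)]
[[0.464, 0.358], [0.59, 0.347], [0.576, 0.234], [0.45, 0.246]]
hs 168 [ 228  245   54   77 2563] (254.6792449951172, 283.12261962890625) ctr [0.5079 0.0218] sides 0.17 0.087 ang [np.float64(-16.6), np.float64(-107.5)]
[[0.439, 0.087], [0.602, 0.038], [0.576, -0.044], [0.414, 0.006]]
```

View pics/crops.png

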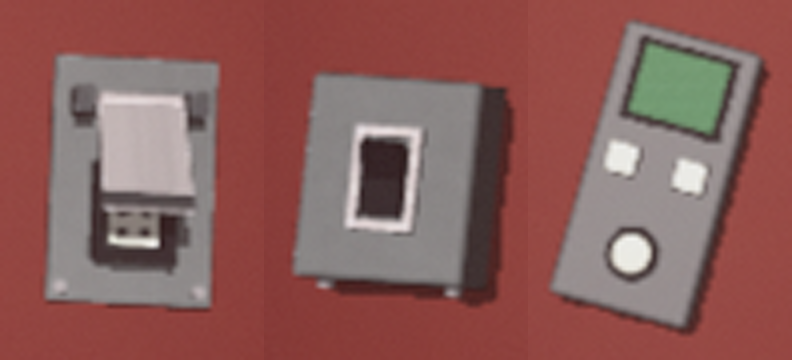

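The crop confirms the grey jig with its flap free edge towards the robot, the box rocker at about (133,279.5), and the round key at about (249,303).

```bash
python3 - <<'E'
from h import *
import pickle
c=pickle.load(open("top.pkl","rb"))
print("rocker ctr",ray(c,133,279.5,.062),"key",ray(c,249,303.2,.04),"sq",ray(c,246.5,279.5,.04),ray(c,263,284,.04))
a=np.radians(-4.1);J=np.array([.5087,-.2743,0]);X=np.array([np.cos(a),np.sin(a),0]);H=J+.045*X+[0,0,.04]
print("hinge",H,"px",proj(c,H),"edge obs 381.75,283.2")
for q in np.arange(.3,.8,.05):
    p=H-.09*np.cos(q)*X+[0,0,.09*np.sin(q)];print(q.round(2),p.round(3),proj(c,p).round(1))
A=np.radians(-16.8);print("key from hs ctr",np.array([.5079,.0218])-.05*np.array([np.cos(A),np.sin(A)]))
print(get_obs().keys())
E
python3 -m inch '[{"slide":[0.04,-0.04,0.0],"yaw":0.1},{"slide":[0.08,-0.08,0.0],"yaw":0.2},{"slide":[0.12,-0.12,0.0],"yaw":0.3},{"slide":[0.15,-0.15,0.0],"yaw":0.37},{"slide":[0.17,-0.18,0.0],"yaw":0.37},{"slide":[0.19,-0.22,0.0],"yaw":0.37},{"slide":[0.2,-0.26,0.0],"yaw":0.37},{"slide":[0.21,-0.3,0.0],"yaw":0.37},{"slide":[0.21,-0.34,0.0],"yaw":0.37},{"slide":[0.21,-0.38,0.0],"yaw":0.37},{"slide":[0.21,-0.42,0.0],"yaw":0.37},{"slide":[0.21,-0.46,0.0],"yaw":0.37},{"slide":[0.21,-0.5,0.0],"yaw":0.37},{"slide":[0.21,-0.54,0.0],"yaw":0.37},{"slide":[0.21,-0.58,0.0],"yaw":0.37},{"slide":[0.21,-0.62,0.0],"yaw":0.37},{"slide":[0.21,-0.66,0.0],"yaw":0.37},{"slide":[0.21,-0.7,0.0],"yaw":0.37}]' 255 20
```

```text
rocker ctr [0.52220113 0.30100699 0.062     ] key [0.45997921 0.03516361 0.04      ] sq [0.51605497 0.04032115 0.04      ] [0.50431164 0.00143028 0.04      ]
hinge [ 0.55358484 -0.27751738  0.04      ] px [379.54494082 260.10185099] edge obs 381.75,283.2
0.3 [ 0.468 -0.271  0.067] [379.7 296. ]
0.35 [ 0.469 -0.271  0.071] [379.9 295.3]
0.4 [ 0.471 -0.272  0.075] [380.2 294.6]
0.45 [ 0.473 -0.272  0.079] [380.4 293.7]
0.5 [ 0.475 -0.272  0.083] [380.6 292.8]
0.55 [ 0.477 -0.272  0.087] [380.9 291.7]
0.6 [ 0.479 -0.272  0.091] [381.1 290.6]
0.65 [ 0.482 -0.272  0.094] [381.3 289.4]
0.7 [ 0.485 -0.273  0.098] [381.5 288.1]
0.75 [ 0.488 -0.273  0.101] [381.8 286.8]
key from hs ctr [0.46003403 0.03625159]
dict_keys(['clock', 'joint_pos', 'joint_velocities', 'tau', 'position', 'ee_rot', 'ft_force', 'torque', 'grasp_force', 'grip_width'])
clock: 1.6
position: [0.4811, -0.1175, 0.2423]
ee_rot: [0.04, 0.999, 0.0, 0.0]
ft_force: [1.2, 0.0, 0.4]
grip_width: -0.003
grasp_force: 0.0
```

```bash
python3 -m inch '[{"slide":[0.013,-0.04,0.0],"yaw":0},{"slide":[0.013,-0.08,0.0],"yaw":0},{"slide":[0.013,-0.115,-0.01],"yaw":0},{"slide":[0.013,-0.1355,-0.04],"yaw":0},{"slide":[0.013,-0.1355,-0.07],"yaw":0},{"slide":[0.013,-0.1355,-0.09],"yaw":0},{"slide":[0.013,-0.1355,-0.10],"yaw":0},{"slide":[0.013,-0.1355,-0.10],"yaw":0},{"slide":[0.013,-0.1355,-0.10],"yaw":0}]'
python3 - <<'E'
from h import *
c=camera("side");cv2.imwrite("pics/s1.png",cv2.resize(c["frame"][230:340,240:390,::-1],None,fx=4,fy=4,interpolation=2))
w=camera("wrist");cv2.imwrite("pics/w1.png",w["frame"][:,:,::-1])
cv2.imwrite("pics/both.png",np.vstack([np.hstack([cv2.resize(c["frame"][240:340,250:370,::-1],(400,333),interpolation=2),cv2.resize(w["frame"][:,:,::-1],(400,333))])]))
E
```

```text
clock: 2.35
position: [0.4949, -0.2509, 0.1428]
ee_rot: [0.04, 0.999, 0.0, -0.0]
ft_force: [0.8, -0.8, 0.5]
grip_width: 0.003
grasp_force: 0.0
```

View pics/both.png

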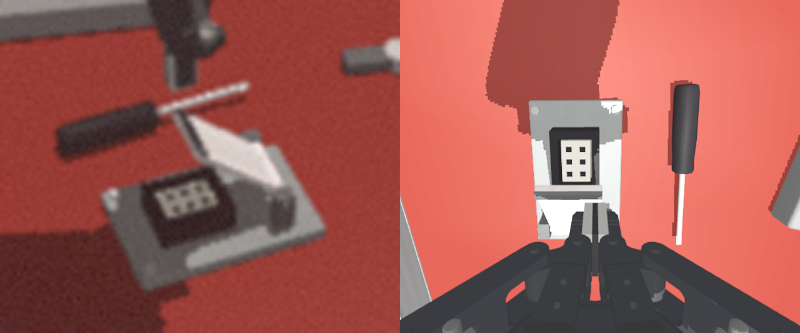

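The fingertips stand above the flap but about 21 mm off to its +y side. I'll correct that, then push down.

```bash
python3 -m inch '[{"slide":[0,-0.012,0],"yaw":0},{"slide":[0,-0.021,0],"yaw":0},{"slide":[0,-0.021,-0.01],"yaw":0},{"slide":[0,-0.021,-0.02],"yaw":0},{"slide":[0,-0.021,-0.03],"yaw":0},{"slide":[0,-0.021,-0.04],"yaw":0},{"slide":[0,-0.021,-0.05],"yaw":0},{"slide":[0,-0.021,-0.06],"yaw":0},{"slide":[0,-0.021,-0.07],"yaw":0},{"slide":[0,-0.021,-0.078],"yaw":0},{"slide":[0,-0.021,-0.084],"yaw":0},{"slide":[0,-0.021,-0.087],"yaw":0},{"slide":[0,-0.021,-0.087],"yaw":0}]'
```

```text
clock: 3.53
position: [0.4945, -0.2719, 0.0547]
ee_rot: [0.04, 0.999, 0.0, -0.0]
ft_force: [0.2, -0.3, 0.6]
grip_width: -0.004
grasp_force: 0.0
```

```bash
python3 -m inch '[{"slide":[0,0,-0.001],"yaw":0},{"slide":[0,0,-0.002],"yaw":0},{"slide":[0,0,-0.002],"yaw":0},{"slide":[0,0,-0.002],"yaw":0}]'; python3 -m inch '[{"slide":[0,0,-0.001],"yaw":0},{"slide":[0,0,-0.001],"yaw":0},{"slide":[0,0,-0.001],"yaw":0}]'
```

```text
clock: 3.87
position: [0.4951, -0.2722, 0.0541]
ee_rot: [0.04, 0.999, 0.0, 0.001]
ft_force: [-1.8, 1.8, 6.3]
grip_width: 0.003
grasp_force: 2.8
clock: 4.12
position: [0.4951, -0.2722, 0.0539]
ee_rot: [0.04, 0.999, 0.0, 0.001]
ft_force: [-6.3, 3.0, 17.0]
grip_width: -0.003
grasp_force: 8.0
```

The hard stop is felt with the tip at 43 mm, so the flap is flat. On to the rocker.

```bash
python3 -m inch '[{"slide":[0,0,0.02],"yaw":0},{"slide":[0,0,0.06],"yaw":0},{"slide":[0,0,0.1],"yaw":0},{"slide":[0,0.03,0.12],"yaw":0},{"slide":[0,0.07,0.12],"yaw":0},{"slide":[0,0.11,0.12],"yaw":0},{"slide":[0,0.15,0.12],"yaw":0},{"slide":[0.01,0.19,0.12],"yaw":0},{"slide":[0.02,0.23,0.12],"yaw":0},{"slide":[0.03,0.27,0.12],"yaw":0},{"slide":[0.043,0.31,0.12],"yaw":0},{"slide":[0.043,0.35,0.12],"yaw":0},{"slide":[0.043,0.39,0.12],"yaw":0},{"slide":[0.043,0.43,0.12],"yaw":0},{"slide":[0.043,0.47,0.12],"yaw":0},{"slide":[0.043,0.51,0.12],"yaw":0},{"slide":[0.043,0.55,0.12],"yaw":0},{"slide":[0.043,0.572,0.11],"yaw":0},{"slide":[0.043,0.572,0.10],"yaw":0},{"slide":[0.043,0.572,0.10],"yaw":0}]'
python3 - <<'E'
from h import *
c=camera("side");w=camera("wrist")
cv2.imwrite("pics/b2.png",np.hstack([cv2.resize(c["frame"][140:340,200:440,::-1],(400,333),interpolation=2),cv2.resize(w["frame"][:,:,::-1],(400,333))]))
o=get_obs();print(o["position"],ray(w,320,240,.06), [proj(w,p) for p in((.522,.301,.062),(.538,.2997,.071))])
E
```

```text
clock: 5.78
position: [0.5363, 0.3012, 0.1502]
ee_rot: [0.038, 0.999, -0.001, -0.001]
ft_force: [0.3, -1.0, -1.2]
grip_width: -0.002
grasp_force: 0.0
[0.53799788 0.2986978  0.15230708] [0.53164914 0.30451347 0.06      ] [array([312.90118147, 225.78958534]), array([312.8775022 , 256.61753623])]
```

View pics/b2.png

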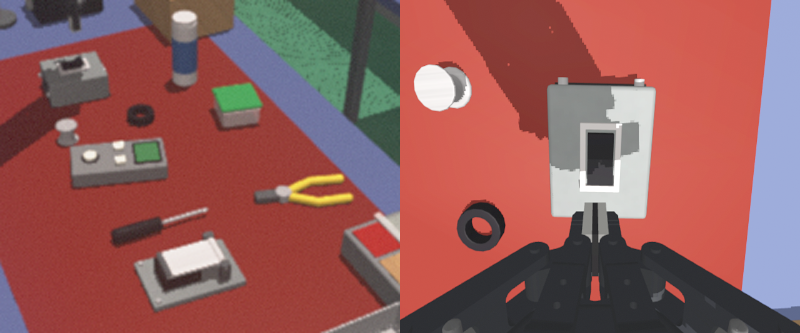

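The flap is closed. The rocker is at wrist pixel (320,228), expected (313,226), so it sits about 3.5 mm further to +y. I'll shift and press.

```bash
python3 -m inch '[{"slide":[0,0.004,-0.03],"yaw":0},{"slide":[0,0.004,-0.05],"yaw":0},{"slide":[0,0.004,-0.062],"yaw":0},{"slide":[0,0.004,-0.068],"yaw":0},{"slide":[0,0.004,-0.072],"yaw":0},{"slide":[0,0.004,-0.075],"yaw":0},{"slide":[0,0.004,-0.077],"yaw":0},{"slide":[0,0.004,-0.077],"yaw":0}]'; python3 -m inch '[{"slide":[0,0,-0.001],"yaw":0},{"slide":[0,0,-0.001],"yaw":0},{"slide":[0,0,-0.001],"yaw":0}]'
```

```text
clock: 6.55
position: [0.5386, 0.304, 0.0762]
ee_rot: [0.04, 0.999, 0.001, 0.001]
ft_force: [0.7, -0.4, 1.5]
grip_width: -0.002
grasp_force: 0.8
clock: 6.8
position: [0.5386, 0.3041, 0.0761]
ee_rot: [0.04, 0.999, 0.001, 0.001]
ft_force: [-1.1, -3.3, 10.8]
grip_width: 0.002
grasp_force: 5.3
```

Hard stop at 65 mm, so the rocker is on. Next is the round key.

```bash
python3 -m inch '[{"slide":[0,0,0.02],"yaw":0},{"slide":[0,0,0.05],"yaw":0},{"slide":[-0.01,-0.02,0.07],"yaw":0},{"slide":[-0.02,-0.055,0.07],"yaw":0},{"slide":[-0.03,-0.09,0.07],"yaw":0},{"slide":[-0.04,-0.125,0.07],"yaw":0},{"slide":[-0.05,-0.16,0.07],"yaw":0},{"slide":[-0.06,-0.195,0.07],"yaw":0},{"slide":[-0.07,-0.23,0.07],"yaw":0},{"slide":[-0.0786,-0.26,0.06],"yaw":0},{"slide":[-0.0786,-0.268,0.05],"yaw":0},{"slide":[-0.0786,-0.268,0.04],"yaw":0},{"slide":[-0.0786,-0.268,0.04],"yaw":0},{"slide":[-0.0786,-0.268,0.04],"yaw":0}]'
python3 - <<'E'
from h import *
c=camera("side");w=camera("wrist")
cv2.imwrite("pics/b3.png",np.hstack([cv2.resize(c["frame"][160:260,215:335,::-1],(400,333),interpolation=2),cv2.resize(w["frame"][:,:,::-1],(400,333))]))
o=get_obs();print(o["position"],[proj(w,p) for p in((.46,.0355,.04),(.516,.0403,.04),(.5043,.0014,.04))])
E
```

```text
clock: 7.97
position: [0.459, 0.0376, 0.114]
ee_rot: [0.039, 0.999, 0.0, -0.001]
ft_force: [0.8, 0.3, 0.6]
grip_width: 0.001
grasp_force: 0.0
[0.45955412 0.03749465 0.11459142] [array([308.47988865, 260.06440257]), array([323.83230755, 346.43380343]), array([257.62105443, 333.80834725])]
```

View pics/b3.png

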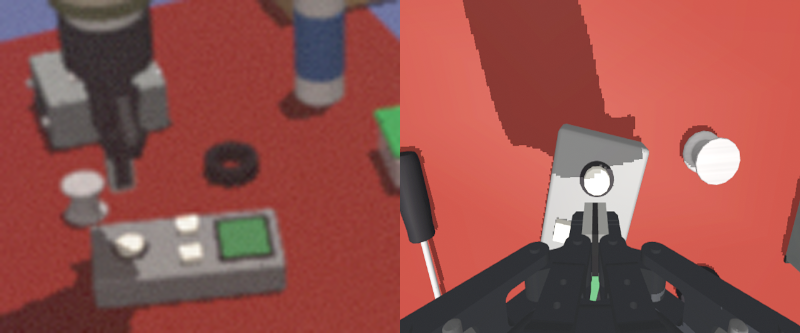

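The round key is at wrist pixel (315,258), within about 1 mm of the point below the tip, and the square keys are well clear. Press.

```bash
python3 -m inch '[{"slide":[0,0.001,-0.025],"yaw":0},{"slide":[0,0.001,-0.045],"yaw":0},{"slide":[0,0.001,-0.057],"yaw":0},{"slide":[0,0.001,-0.062],"yaw":0},{"slide":[0,0.001,-0.065],"yaw":0},{"slide":[0,0.001,-0.067],"yaw":0},{"slide":[0,0.001,-0.069],"yaw":0},{"slide":[0,0.001,-0.069],"yaw":0}]'; python3 -m inch '[{"slide":[0,0,-0.001],"yaw":0},{"slide":[0,0,-0.001],"yaw":0},{"slide":[0,0,-0.001],"yaw":0}]'
```

```text
clock: 8.73
position: [0.4595, 0.0376, 0.0461]
ee_rot: [0.04, 0.999, 0.0, 0.0]
ft_force: [-3.2, 2.6, 4.6]
grip_width: 0.001
grasp_force: 2.4
clock: 8.98
position: [0.4596, 0.0376, 0.0459]
ee_rot: [0.04, 0.999, 0.001, 0.0]
ft_force: [-7.9, 0.7, 17.3]
grip_width: -0.002
grasp_force: 8.4
```

Fully down at 35 mm with a hard stop. Lift and check.

```bash
python3 -m inch '[{"slide":[0,0,0.01],"yaw":0},{"slide":[0,0,0.04],"yaw":0},{"slide":[0,0,0.08],"yaw":0},{"slide":[-0.01,0,0.12],"yaw":0},{"slide":[-0.02,0,0.15],"yaw":0},{"slide":[-0.02,0,0.15],"yaw":0},{"slide":[-0.02,0,0.15],"yaw":0},{"slide":[-0.02,0,0.15],"yaw":0}]'
python3 - <<'E'
from h import *
c=camera("side")
cv2.imwrite("pics/b4.png",cv2.resize(c["frame"][160:340,200:440,::-1],(800,600),interpolation=2))
E
```

```text
clock: 9.65
position: [0.4392, 0.037, 0.1944]
ee_rot: [0.04, 0.999, 0.0, 0.0]
ft_force: [0.5, -0.2, -0.5]
grip_width: -0.0
grasp_force: 0.0
```

View pics/b4.png

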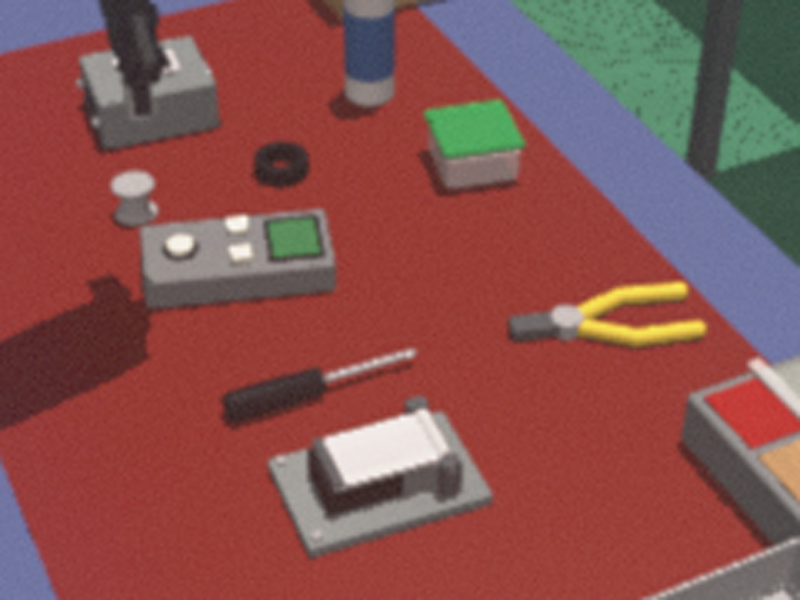

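The flap lies flat at (385,450), the handset and its keys look undisturbed at (235,250), and the arm is clear of everything.

```bash
python3 -c "
from workcell import *
print(hand_in())"
```

```text
the job is handed in; nothing more can be done
None
```

I closed the flap, switched the rocker on and pressed and released the round key, in that order, each to a felt hard stop (43, 65 and 35 mm), then handed the job in at about 10 s; no verdict came back, and the rocker was behind the gripper in the last picture, so its "on" state rests on the force reading alone.

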